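# Rotate the stock in a bolted tin rack

## Task

Restock the low tin rack, oldest first out: pull the black bolt knob fully out, slide the old tin that is in the rack out of its mouth and set it flat in the middle of the plate. Only then lay each loose tin flat before the mouth and slide it in crosswise under the overhanging lips until all of them lie behind the bolt, and push the knob fully home again to lock them in. Leave the mug, honey jar and pepper mill alone.

Things in the scene. Friction and masses are not known exactly. Their poses are not given: they have to be found in the camera images.
- rack: tin rack fixed on the worktop: a straight lane (the worktop is its floor) between 8 mm wooden walls, 114 mm wide inside, 34 mm high. Origin on the worktop, on the lane's centre line beside the bolt; y along the lane to its open mouth, -y into the store, x across (-x is the robot's side), z up. Tins lie crosswise, length along x; three fit in the 210 mm behind the bolt if pushed up close
- slot (a point): point on the lane's centre line at rack y = -100 mm, 34 mm up, in the slot between the steel lips; axes as the rack's. The lips overhang both sides at 31 to 34 mm above the worktop, from rack y = +15 mm to the end wall, and leave the middle 54 mm (x = -27 to 27 mm) open: fingers reach down through it to hold a tin across its width or push it
- lane_mouth (a point): point on the worktop, on the lane's centre line at rack y = +60 mm, before the lips, a good place to lay a tin crosswise before sliding it in; axes as the rack's. 45 mm long wooden guides, 34 mm high, flare from the walls' ends (y = 20 mm, x = +-63 mm) to y = 62 mm, x = +-82 mm; beyond is free worktop
- lane_end (a point): point on the worktop, on the lane's centre line, at the inner face of the end wall (rack y = -215 mm)
- bolt (a joint): bolt travel in m: 0 = home (a 10 mm round steel pin, axis 14 mm above the worktop, reaches 26 mm into the lane from the robot's side at rack y = 0 and blocks tins), 0.032 = fully out (lane clear). A spring detent holds it at either end: moving it takes up to about 7 N until midway, then it snaps on by itself
- knob (a point): the bolt's black upright knob, outside the rack on the robot's side: 22 mm (rack x) by 16 mm (rack y), 9 to 53 mm above the worktop; this point: its centre, 40 mm up; axes as the rack's. Pinch it from above across the 16 mm, pull towards rack -x. When home, 10 mm are free between it and the 30 mm high bolt housing (bridged in the middle by a narrow steel strap 38 mm up). It moves with the bolt
- old_tin: a flat rounded-rectangular fish tin, 63 x 105 mm and 26 mm high (about 0.15 kg); origin at the centre of its underside, x along the 63 mm width (grasp across this), y along the 105 mm length, z up. The old tin: the one that lies in the rack's lane behind the bolt at the start
- tin_0: a flat rounded-rectangular fish tin, 63 x 105 mm and 26 mm high (about 0.15 kg); origin at the centre of its underside, x along the 63 mm width (grasp across this), y along the 105 mm length, z up. A new tin, loose on the worktop to the left at the start (two or three are present)
- tin_1: a flat rounded-rectangular fish tin, 63 x 105 mm and 26 mm high (about 0.15 kg); origin at the centre of its underside, x along the 63 mm width (grasp across this), y along the 105 mm length, z up. A new tin, loose on the worktop to the left at the start (two or three are present)
- tin_2: a flat rounded-rectangular fish tin, 63 x 105 mm and 26 mm high (about 0.15 kg); origin at the centre of its underside, x along the 63 mm width (grasp across this), y along the 105 mm length, z up. A new tin, loose on the worktop to the left at the start (two or three are present)
- plate: white round side plate, 190 mm across, rim 18 mm high, loose, 0.35 kg; origin at the centre of its underside. A tin set down in the middle rests with its underside about 8 mm above the worktop
- mug: green and white mug, bystander behind the rack, 99 mm high; origin under its centre
- honey: honey jar, bystander behind the plate, 86 mm high; origin under its centre
- mill: wooden pepper mill, bystander behind the loose tins, 170 mm high; origin under its centre

How it is judged:
On the way, in this order (a step that is already met when the one before it is completed fails the run):
1. the bolt knob is pulled fully out (value of joint bolt above 0.027 m), for 0.2 s.
2. the old tin lies flat in the middle of the plate, released (horizontal distance between old_tin and plate below 0.05 m and z of old_tin in the frame of plate between 0.002 and 0.025 m and angle between old_tin's own z axis and vertical below 0.2 rad and linear speed of old_tin below 0.03 m/s and contact force between the fingers and old_tin below 0.3 N), for 0.3 s.
3. every new tin lies flat in the rack behind the bolt (y of tin_0 in the frame of rack between -0.21 and -0.033 m and x of tin_0 in the frame of rack between -0.025 and 0.025 m and height (world z) of each of tin_0, tin_1, tin_2 below 0.006 m and angle between each of tin_0, tin_1, tin_2's own z axis and vertical below 0.15 rad and linear speed of each of tin_0, tin_1, tin_2 below 0.03 m/s and y of tin_1 in the frame of rack between -0.21 and -0.033 m and x of tin_1 in the frame of rack between -0.025 and 0.025 m and y of tin_2 in the frame of rack between -0.21 and -0.033 m and x of tin_2 in the frame of rack between -0.025 and 0.025 m), for 0.2 s.
At the end, for the whole second after the job is handed in: the bolt is home (under 4 mm out), every new tin present lies flat on the lane's floor with its centre at least 33 mm behind the bolt's axis, and the old tin lies flat on the plate with its centre within 50 mm of the plate's centre; all are released and at rest (all of step 2 and all of step 3 and value of joint bolt below 0.004 m); the robot touches nothing.
It fails at once if the mug is moved by more than 30 mm (distance of mug from where it was at the start of the episode above 0.03 m).
It fails at once if the honey jar is moved by more than 30 mm (distance of honey from where it was at the start of the episode above 0.03 m).
It fails at once if the pepper mill is moved by more than 30 mm (distance of mill from where it was at the start of the episode above 0.03 m).
Of tin_0, tin_1, tin_2 only 2 to 3 are there at a start; the rules pass over those that are not, and their reading is None.
At some moment in a run one of tin_0, tin_1, tin_2 may be knocked a few centimetres aside while the robot is not near it.
Once in a run the grip may slacken for a moment while it holds something.
It also fails if it takes over 210 s, if anything falls off the work surface, if the arm or the gripper's body presses on something with over 40 N, if the wrist force passes 120 N, or if a joint passes its speed limit or range.

## Robot

A 7-joint arm with a two-finger parallel gripper is mounted at the origin on a cart in front of the work surface, level with it; the furniture and walls round the work are solid. World frame = base frame: x ahead of the robot, y to its left, z up, the work surface at z = 0. Lengths are in m, angles in rad, forces in N, time in s.
With the tool pointing down it reaches from about 0.425 to 0.825 m from the base axis. Payload 3.6 kg.
Tool frame: the origin (TCP) lies at the very end of the fingers, on their centre line; the grasp point (between the pads) lies 19 mm behind it; z points along the fingers, y is the line along which they close (so a half turn about z gives the same grasp; the last joint's range is limited). The gripper opens to 85 mm and grips with 20 to 120 N. Pads are 22 mm wide; open, the fingers measure 114 mm over their backs; the gripper's body (76 mm by 85 mm) begins 54 mm behind the grasp point. The pads swing forward as they close: fully open they stand 13 mm farther back than shut.
Start: joints at [-1.367, 0.615, -0.013, 1.423, 0.008, 1.103, -0.04], TCP at [0.149, 0.633, 0.231] pointing down, gripper open.
Joint ranges: [-3.12, 3.12], [-0.3, 2.06], [-1.34, 1.32], [0.26, 2.42], [-1.36, 4.5], [0.01, 1.98], [-2.84, 2.84]. Speed limits (rad/s): [2.79, 2.79, 3.14, 3.14, 3.14, 3.14, 3.14].

## Interface

Orientations are given as a unit quaternion [w, x, y, z].
In Python, from workcell import telemetry, optics, workorder gives the robot as it stands.
- The arm moves only by the shell command python3 -m crank 'ROWS' [FORCE]. ROWS is JSON, a list of rows, each a list of 3 entries, a list of its own where there are three numbers: the gripper command: -1 is fully open, 1 is shut, values between are in proportion, then the shift along the tool's x, y, z in cm, then the turn, a rotation vector about the tool's x, y, z in degrees. In form: [[jaw, [dx, dy, dz], [wx, wy, wz]], ...]. A call has 1 to 20 rows; each row shifts and turns the commanded pose from where the row before left it, along the tool's axes as they then stand; what a row does not reach is not made up. A row lasts 1/10 s, in which the tool goes at most 50 mm and 8.59 degrees, less where a joint would pass 70% of its speed; a pose out of reach is approached as far as the arm can. A call is refused whole if a number of a shift passes 5 or a number of a turn 8.59, either way. A call with a gripper value outside its range is refused whole. The fingers move at their own pace and stop on an object; FORCE is the grip in N (left out, the last holds). Time passes only in rows, so rows that do not move let the fingers close. It gives the time, the measured TCP pose, the force, the opening and the grip force at its end, in the units of the state.
- telemetry.read_state(): the state, without advancing time (a new reading comes with each control period).
- optics.read_camera(name): name is "side" or "top" or "wrist"; returns a dict with "image" (420x560x3 uint8, red, green, blue), "fx", "fy", "cx", "cy" (pixels), "origin" and "attitude" of the camera in the world. Camera axes: x right, y down, z forward; pixel columns grow to the right and rows downward; lengths in m; the calibration is good to about 2 mm. A picture is of the moment at which its call begins. There is no depth.
- workorder.sign_off(): hands the job in; it is judged then, once.
The state is a dict: "time_s": time; "joint_pos": joint angles; "joint_vel": joint speeds; "joint_torque": joint torques, N m; "ee_pos": TCP position; "tcp_rot": TCP orientation; "wrist_force": force on the tool from outside, world axes, zero at the start; "wrist_torque": the same for the moment, N m; "finger_gap": finger opening in m; "grasp_force": force on a finger pad.
Only numpy, scipy, OpenCV 4.12 (cv2) and the standard library are available. Lean on these libraries where they do the work, as an engineer would, in place of code of your own. Each camera call takes 0.05 s, during which the arm holds its last target. There are 200 camera calls.

## Working session

There is one attempt and no reset: what is moved stays moved. The work goes in short steps, Python scripts to look and compute and a shell command to move; the robot and the scene stay as the last step left them, time stands still between calls to the robot, and variables do not carry over. Pictures are saved under pics/ and viewed, at most 14 in all, crops included, and the job is handed in when it is done.

```bash
mkdir -p pics
cat > h.py <<'E'
import numpy as np, cv2, json
from scipy.spatial.transform import Rotation as R
from workcell import telemetry, optics, workorder
def rot(q): return R.from_quat([q[1],q[2],q[3],q[0]])
def snap(name,fn):
    c=optics.read_camera(name); cv2.imwrite('pics/'+fn,c['image'][:,:,::-1])
    d={k:(np.array(v).tolist()) for k,v in c.items() if k!='image'}; json.dump(d,open('pics/'+fn+'.json','w')); return c
def att(a):
    a=np.array(a,float); return a if a.shape==(3,3) else rot(a).as_matrix()
def px2w(fn,u,v,z):
    d=json.load(open('pics/'+fn+'.json')); r=att(d['attitude'])@np.array([(u-d['cx'])/d['fx'],(v-d['cy'])/d['fy'],1]); o=np.array(d['origin'])
    return o+r*(z-o[2])/r[2]
def st():
    s=telemetry.read_state(); print(round(s['time_s'],2),np.round(s['ee_pos'],4),np.round(rot(s['tcp_rot']).as_matrix(),3).tolist(),'F',np.round(s['wrist_force'],1),'gap',round(s['finger_gap'],4),'g',np.round(s['grasp_force'],1)); return s
E
python3 - <<'E'
from h import *
st()
for n in('top','side'):
    c=snap(n,n+'0.png'); print({k:c[k] for k in c if k!='image'})
E
```

```text
0.0 [0.1485 0.632  0.2301] [[-0.974, 0.229, -0.001], [0.229, 0.974, -0.003], [-0.0, -0.003, -1.0]] F [ 0.2 -0.4 -0.3] gap 0.0852 g 0.0
{'fx': 458.6509868513811, 'fy': 458.6509868513811, 'cx': 272.9292751426883, 'cy': 206.4202789681705, 'origin': array([0.52300885, 0.0267176 , 1.28450044]), 'attitude': array([ 0.01694162, -0.70523957,  0.70826675, -0.02661463])}
{'fx': 423.6060166191754, 'fy': 423.6060166191754, 'cx': 277.4997193753473, 'cy': 211.20320527194318, 'origin': array([ 0.04115383, -0.84738617,  0.63985957]), 'attitude': array([-0.48418918,  0.82540803, -0.25135436,  0.1452013 ])}
```

View pics/top0.png

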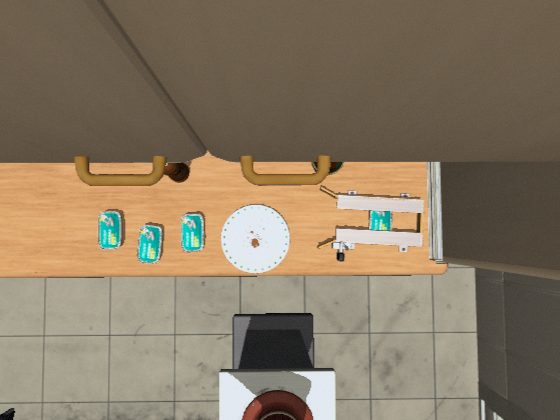

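View pics/side0.png

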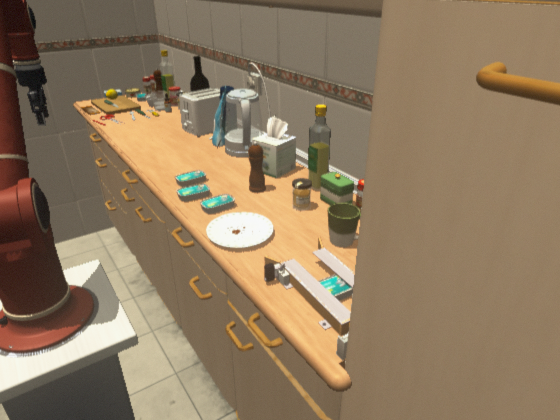

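Run:
```python
from h import *
im=cv2.imread('pics/top0.png')
a=cv2.resize(im[170:275,310:450],None,fx=5,fy=5,interpolation=cv2.INTER_CUBIC); cv2.imwrite('pics/c1.png',a)
# teal tins
hsv=cv2.cvtColor(im,cv2.COLOR_BGR2HSV)
m=cv2.inRange(hsv,(75,60,60),(100,255,255)); m=cv2.morphologyEx(m,cv2.MORPH_CLOSE,np.ones((7,7)))
for c in cv2.findContours(m,0,2)[0]:
    if cv2.contourArea(c)>100:
        r=cv2.minAreaRect(c); P=np.array([px2w('top0.png',*p,0.026)[:2] for p in cv2.boxPoints(r)])
        e=P[1]-P[0];f=P[2]-P[1]; L=e if np.hypot(*e)>np.hypot(*f) else f
        print('tin',np.round(r[0],1),np.round(P.mean(0),4),np.round([np.hypot(*e),np.hypot(*f)],3),'long axis deg',round(np.degrees(np.arctan2(L[1],L[0])),1))
m=cv2.inRange(hsv[200:280,215:295],(0,0,170),(180,60,255)); 
c=max(cv2.findContours(m,0,2)[0],key=cv2.contourArea); (u,v),r=cv2.minEnclosingCircle(c); print('plate',u+215,v+200,r,px2w('top0.png',u+215,v+200,0.018))
```

```text
tin [149.  243.9] [0.4996 0.3476] [0.095 0.053] long axis deg -6.4
tin [191.5 232.5] [0.5302 0.2322] [0.052 0.096] long axis deg -179.7
tin [109.5 230. ] [0.538  0.4554] [0.052 0.093] long axis deg -179.1
tin [380.5 220.5] [ 0.5607 -0.2867] [0.053 0.052] long axis deg -90.2
plate 254.9112548828125 238.4653663635254 34.53522491455078 [0.51288974 0.05923191 0.018     ]
```

View pics/c1.png

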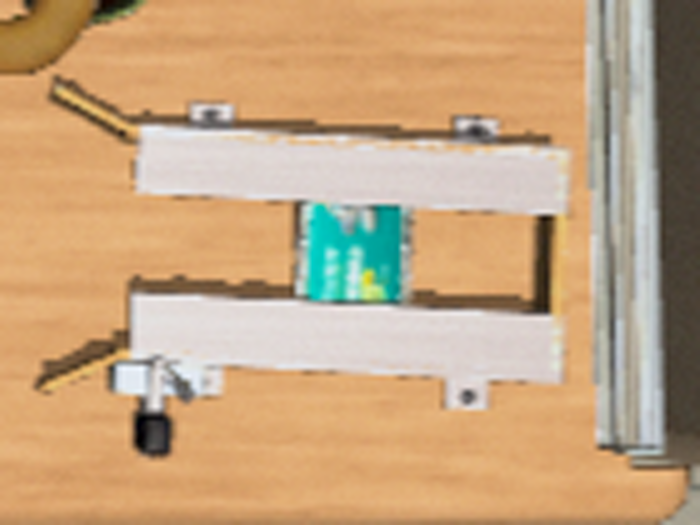

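```bash
cat >> h.py <<'E'
def f(c,z): return px2w('top0.png',310+c[0]/5-.4,170+c[1]/5-.4,z)[:2]
A=f((134.5,241.5),.034);B=f((565,263.5),.034)
ry=(A-B)/np.linalg.norm(A-B); rx=np.array([ry[1],-ry[0]]); O=A-0.015*ry
def rack(x,y): return O+x*rx+y*ry
def torack(p): d=np.array(p)[:2]-O; return np.array([d@rx,d@ry])
E
python3 - <<'E'
from h import *
print('len',np.linalg.norm(A-B),'O',O,'rx',rx,'ry',ry,'yaw',np.degrees(np.arctan2(rx[1],rx[0])))
K=f((153,432),.053); print('knob',K,torack(K))
for n,c in(('L',(307,250)),('R',(406,250))): 
    p=f(c,.026);print(n,p,torack(p))
print('mouth',rack(0,.06),'lip width',[np.linalg.norm(f(a,.034)-f(b,.034)) for a,b in(((137,190),(132,293)),((137,127),(132,357)))], 'guides',torack(f((55,85),.034)),torack(f((42,382),.034)))
E
```

```text
len 0.23642131873454575 O [ 0.56718466 -0.17915178] rx [ 0.9984766  -0.05517689] ry [0.05517689 0.9984766 ] yaw -3.163009261480641
knob [ 0.46522836 -0.16984888] [-0.10231429  0.00366309]
L [ 0.56321946 -0.26048139] [ 0.00052836 -0.08142451]
R [ 0.56298675 -0.31517567] [ 0.00331385 -0.1360483 ]
mouth [ 0.57049528 -0.11924318] lip width [np.float64(0.056410131075778025), np.float64(0.12581270877724077)] guides [0.08358979 0.0622466 ] [-0.07899591  0.0621653 ]
```

```bash
cat > go.py <<'E'
import sys
from h import *
# usage: go.py x y z [r] : remaining shift (cm, tool axes) and turn for tool y along rack y; r = rack coordinates
def plan(x,y,z,ang=None):
    s=st(); M=rot(s['tcp_rot']).as_matrix()
    print('rack pos',np.round(torack(s['ee_pos']),4),'shift cm',np.round(100*M.T@(np.array([x,y,z])-s['ee_pos']),2))
    a=np.arctan2(ry[1],ry[0]) if ang is None else np.radians(ang)
    Y=np.array([np.cos(a),np.sin(a),0]);Z=np.array([0,0,-1.]);T=np.c_[np.cross(Y,Z),Y,Z]
    print('turn',np.round(R.from_matrix(M.T@T).as_rotvec(degrees=True),2))
if __name__=='__main__':
    v=[float(t) for t in sys.argv[1:4]]
    if 'r' in sys.argv: v[:2]=rack(v[0],v[1])
    plan(*v,*( [float(sys.argv[4])] if len(sys.argv)>4 and sys.argv[4]!='r' else []))
E
python3 -m crank '[[0.2,[0,0,0],[0,0,-5]],[0.2,[0,0,0],[0,0,-5]],[0.2,[-3.2,-3.1,0],[0,0,0]],[0.2,[-3.2,-3.1,0],[0,0,0]],[0.2,[-3.2,-3.1,0],[0,0,0]],[0.2,[-3.2,-3.1,0],[0,0,0]],[0.2,[-3.2,-3.1,0],[0,0,0]],[0.2,[-3.2,-3.1,0],[0,0,0]],[0.2,[-3.2,-3.1,0],[0,0,0]],[0.2,[-3.2,-3.1,0],[0,0,0]],[0.2,[-3.2,-3.1,0],[0,0,0]],[0.2,[-3.2,-3.1,0],[0,0,0]],[0.2,[0,0,0],[0,0,0]]]' 30
python3 go.py -0.103 0.003 0.1 r
```

```text
time_s: 1.4
ee_pos: [0.4564, 0.2972, 0.2309]
tcp_rot: [0.002, 0.035, 0.999, -0.003]
wrist_force: [-0.3, 0.8, 0.3]
finger_gap: 0.0341
grasp_force: 0.0
1.4 [0.4564 0.2972 0.2309] [[-0.998, 0.07, 0.003], [0.07, 0.998, -0.006], [-0.004, -0.005, -1.0]] F [-0.3  0.8  0.3] gap 0.0341 g 0.0
rack pos [-0.1369  0.4695] shift cm [ -4.04 -46.52  13.36]
turn [-0.31  0.2  -0.85]
```

```bash
python3 -m crank '[[0.2,[-0.4,-4,0.7],[0,0,-0.8]],[0.2,[-0.4,-4,0.7],[0,0,0]],[0.2,[-0.4,-4,0.7],[0,0,0]],[0.2,[-0.4,-4,0.7],[0,0,0]],[0.2,[-0.4,-4,0.7],[0,0,0]],[0.2,[-0.4,-4,0.7],[0,0,0]],[0.2,[-0.4,-4,0.7],[0,0,0]],[0.2,[-0.4,-4,0.7],[0,0,0]],[0.2,[-0.4,-4,0.7],[0,0,0]],[0.2,[-0.4,-4,0.7],[0,0,0]],[0.2,[0,-4,0.7],[0,0,0]],[0.2,[0,-2.3,0.7],[0,0,0]],[0.2,[0,0,0],[0,0,0]],[0.2,[0,0,0],[0,0,0]]]'
python3 - <<'E'
from h import *
from go import plan
plan(*rack(-.103,.003),.022)
c=snap('wrist','w1.png'); print({k:c[k] for k in c if k!='image'})
E
```

```text
time_s: 2.8
ee_pos: [0.4704, -0.1584, 0.147]
tcp_rot: [-0.0, 0.021, 1.0, 0.001]
wrist_force: [-1.0, 0.8, -0.4]
finger_gap: 0.0341
grasp_force: 0.0
2.8 [ 0.4704 -0.1584  0.147 ] [[-0.999, 0.043, -0.001], [0.043, 0.999, 0.001], [0.001, 0.001, -1.0]] F [-1.   0.8 -0.4] gap 0.0341 g 0.0
rack pos [-0.0978  0.0154] shift cm [ 0.52 -1.24 12.5 ]
turn [ 0.06 -0.06  0.72]
{'fx': 297.40554312724873, 'fy': 297.40554312724873, 'cx': 281.610205238457, 'cy': 209.94515065673772, 'origin': array([ 0.39299314, -0.15466678,  0.29019372]), 'attitude': array([0.11022096, 0.71339651, 0.68395799, 0.10544302])}
```

View pics/w1.png

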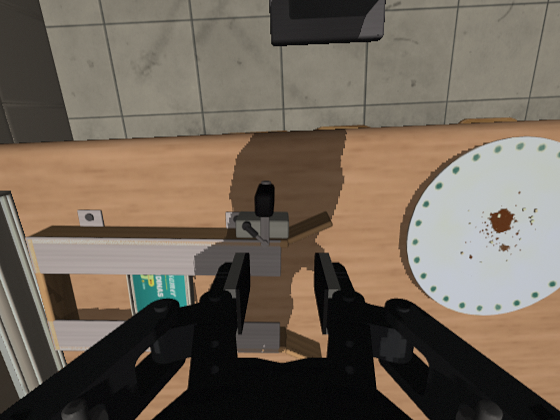

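Run:
```python
from h import *
for n,p,z in(('knobtop',(266,185),.053),('lipend robot side outer',(281,246),.034),('inner',(281,274),.034),('far inner',(281,324),.034),('far outer',(279,352),.034),('lane endL',(70,274),.034),('tinR',(192,300),.026),('tinL',(131,300),.026),('plate l',(408,245),.018)):
    q=px2w('w1.png',*p,z); print(n,np.round(q,4),np.round(torack(q),4))
```

```text
knobtop [ 0.4461 -0.1697  0.053 ] [-0.1214  0.0027]
lipend robot side outer [ 0.5094 -0.1602  0.034 ] [-0.0587  0.0157]
inner [ 0.539  -0.1615  0.034 ] [-0.0291  0.0161]
far inner [ 0.5968 -0.164   0.034 ] [0.0287 0.0168]
far outer [ 0.6322 -0.1676  0.034 ] [0.0643 0.0151]
lane endL [ 0.5304 -0.3659  0.034 ] [-0.0264 -0.1885]
tinR [ 0.5698 -0.2546  0.026 ] [ 0.0068 -0.0752]
tinL [ 0.5672 -0.3175  0.026 ] [ 0.0076 -0.1381]
plate l [ 0.5209 -0.034   0.018 ] [-0.0542  0.1423]
```

```bash
python3 -m crank '[[0.2,[0.8,-1.2,2.5],[0,0,0.7]],[0.2,[0,0,3],[0,0,0]],[0.2,[0,0,3],[0,0,0]],[0.2,[0,0,2.5],[0,0,0]],[0.2,[0,0,1.5],[0,0,0]],[1,[0,0,0],[0,0,0]],[1,[0,0,0],[0,0,0]],[1,[0,0,0],[0,0,0]],[1,[0,0,0],[0,0,0]],[1,[0,0,0],[0,0,0]],[1,[0,0,0],[0,0,0]]]' 50; python3 go.py -0.106 0.003 0.022 r
```

```text
time_s: 3.95
ee_pos: [0.4611, -0.1731, 0.0213]
tcp_rot: [-0.001, 0.028, 1.0, -0.002]
wrist_force: [0.2, -8.0, -18.7]
finger_gap: 0.015
grasp_force: 50.4
3.95 [ 0.4611 -0.1731  0.0213] [[-0.998, 0.056, -0.002], [0.056, 0.998, -0.003], [0.002, -0.004, -1.0]] F [  0.2  -8.  -18.7] gap 0.015 g 50.4
rack pos [-1.063e-01  1.000e-04] shift cm [-0.03  0.28 -0.07]
turn [-0.2  -0.1  -0.06]
```

```bash
python3 -m crank '[[1,[0.5,0,0],[0,0,0]],[1,[0.5,0,0],[0,0,0]],[1,[0.5,0,0],[0,0,0]],[1,[0.5,0,0],[0,0,0]],[1,[0.5,0,0],[0,0,0]],[1,[0.5,0,0],[0,0,0]],[1,[0.3,0,0],[0,0,0]],[1,[0,0,0],[0,0,0]],[1,[0,0,0],[0,0,0]]]' ; python3 go.py -0.106 0.003 0.022 r
```

```text
time_s: 4.85
ee_pos: [0.4291, -0.1713, 0.0213]
tcp_rot: [-0.0, 0.028, 1.0, -0.002]
wrist_force: [0.9, -9.0, -21.9]
finger_gap: 0.0147
grasp_force: 49.9
4.85 [ 0.4291 -0.1713  0.0213] [[-0.998, 0.056, -0.0], [0.056, 0.998, -0.003], [0.0, -0.004, -1.0]] F [  0.9  -9.  -21.9] gap 0.0147 g 49.9
rack pos [-0.1383  0.0002] shift cm [-3.23  0.28 -0.07]
turn [-0.2  -0.   -0.06]
```

```bash
python3 -m crank '[[0.2,[0,0,0],[0,0,0]],[0.2,[0,0,0],[0,0,0]],[0.2,[0,0,-2],[0,0,0]],[0.2,[0,0,-3],[0,0,0]],[-0.2,[0,0,-3],[0,0,0]],[-1,[-2,-1.5,-2],[0,0,0]],[-1,[-3,-2.3,0],[0,0,0]],[-1,[-3,-2.3,0],[0,0,0]],[-1,[-3,-2.3,0],[0,0,0]],[-1,[-2.8,-2.3,0],[0,0,0]],[-1,[0,0,0],[0,0,0]],[-1,[0,0,0],[0,0,0]]]'
python3 - <<'E'
from h import *
from go import plan
plan(*rack(0,-.1075),.005)
snap('top','t2.png');snap('wrist','w2.png')
E
```

```text
time_s: 6.05
ee_pos: [0.5614, -0.2821, 0.1227]
tcp_rot: [0.0, 0.027, 1.0, 0.0]
wrist_force: [-1.0, 1.4, -0.3]
finger_gap: 0.0855
grasp_force: 0.0
6.05 [ 0.5614 -0.2821  0.1227] [[-0.999, 0.053, 0.0], [0.053, 0.999, 0.001], [-0.0, 0.001, -1.0]] F [-1.   1.4 -0.3] gap 0.0855 g 0.0
rack pos [-1.000e-04 -1.031e-01] shift cm [-0.   -0.45 11.77]
turn [0.06 0.01 0.11]
```

View pics/w2.png

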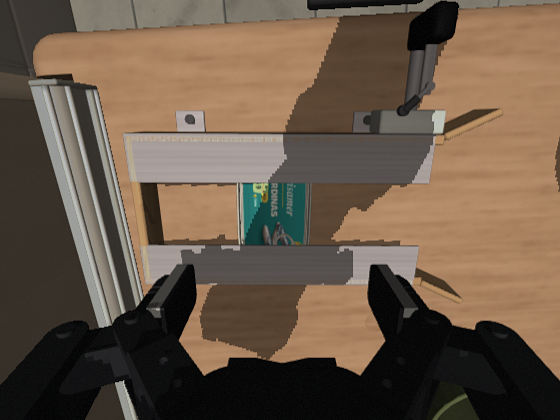

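Run:
```python
from h import *
for n,p,z in(('tinL',(239,212),.026),('tinR',(309,212),.026),('lip robot in L',(131,183),.034),('R',(430,183),.034),('far inL',(140,246),.034),('R',(417,246),.034)):
    q=px2w('w2.png',*p,z); print(n,np.round(torack(q),4))
```

```text
tinL [-0.0003 -0.1381]
tinR [-0.0005 -0.0788]
lip robot in L [-0.0269 -0.2218]
R [-0.0276  0.0159]
far inL [ 0.0277 -0.2223]
R [0.027  0.0132]
```

```bash
python3 -m crank '[[-1,[0,-0.55,2],[0,0,0]],[-1,[0,0,3],[0,0,0]],[-1,[0,0,3],[0,0,0]],[-1,[0,0,2],[0,0,0]],[-1,[0,0,1.5],[0,0,0]],[-1,[0,0,0.2],[0,0,0]],[0.5,[0,0,0],[0,0,0]],[0.5,[0,0,0],[0,0,0]],[0.5,[0,0,0],[0,0,0]],[0.5,[0,0,0],[0,0,0]],[0.5,[0,0,0],[0,0,0]]]' 40; python3 go.py 0 0.095 0.0055 r
```

```text
time_s: 7.25
ee_pos: [0.5619, -0.2891, 0.0071]
tcp_rot: [0.001, 0.027, 1.0, -0.0]
wrist_force: [-1.3, 1.0, 5.2]
finger_gap: 0.0592
grasp_force: 43.6
7.25 [ 0.5619 -0.2891  0.0071] [[-0.999, 0.054, 0.003], [0.054, 0.999, -0.001], [-0.003, -0.001, -1.0]] F [-1.3  1.   5.2] gap 0.0592 g 43.6
rack pos [ 0.0008 -0.1101] shift cm [ 0.06 20.51  0.14]
turn [-0.05  0.15  0.04]
```

```bash
python3 -m crank '[[0.5,[0,1,-0.1],[0,0,0]],[0.5,[0,2,0],[0,0,0]],[0.5,[0,2,0],[0,0,0]],[0.5,[0,2,0],[0,0,0]],[0.5,[0,2,0],[0,0,0]],[0.5,[0,2,0],[0,0,0]],[0.5,[0,2,0],[0,0,0]],[0.5,[0,2,0],[0,0,0]],[0.5,[0,2,0],[0,0,0]],[0.5,[0,2,0],[0,0,0]],[0.5,[0,1.5,0],[0,0,0]],[0.5,[0,0,0],[0,0,0]]]' ; python3 go.py 0.5129 0.0592 0.05;python3 - <<'E'
from h import *
snap('wrist','w3.png')
E
```

```text
time_s: 8.45
ee_pos: [0.5729, -0.0805, 0.0071]
tcp_rot: [0.001, 0.025, 1.0, 0.001]
wrist_force: [0.4, 2.9, 5.7]
finger_gap: 0.059
grasp_force: 43.7
8.45 [ 0.5729 -0.0805  0.0071] [[-0.999, 0.051, 0.002], [0.051, 0.999, 0.002], [-0.002, 0.002, -1.0]] F [0.4 2.9 5.7] gap 0.059 g 43.7
rack pos [0.0003 0.0989] shift cm [ 6.7  13.65 -4.26]
turn [0.13 0.09 0.25]
```

View pics/w3.png

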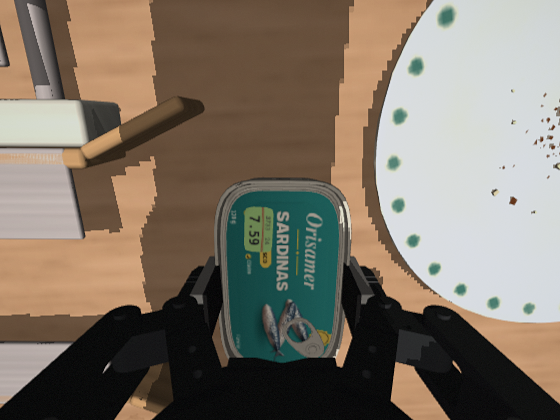

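```bash
python3 -m crank '[[0.5,[0,0,-2],[0,0,0]],[0.5,[0,0,-2],[0,0,0]],[0.5,[0,0,-2],[0,0,0]],[0.5,[1,2,0],[0,0,0]],[0.5,[1,2,0],[0,0,0]],[0.5,[1,2,0],[0,0,0]],[0.5,[1,2,0],[0,0,0]],[0.5,[1,2,0],[0,0,0]],[0.5,[1,2,0],[0,0,0]],[0.5,[0.7,1.6,0],[0,0,0]],[0.5,[0,0,0],[0,0,0]]]'
python3 - <<'E'
from h import *
from go import plan
print('near end rack',torack(px2w('w3.png',282,181,.026)))
plan(.5129,.0592,.0155)
snap('wrist','w4.png')
E
```

```text
time_s: 9.6
ee_pos: [0.5104, 0.0594, 0.0657]
tcp_rot: [-0.002, 0.024, 1.0, 0.001]
wrist_force: [-0.2, 0.0, -1.8]
finger_gap: 0.0587
grasp_force: 43.9
near end rack [-0.05082544  0.0992002 ]
9.6 [0.5104 0.0594 0.0657] [[-0.999, 0.048, -0.003], [0.048, 0.999, 0.003], [0.003, 0.002, -1.0]] F [-0.2  0.  -1.8] gap 0.0587 g 43.9
rack pos [-0.0699  0.2351] shift cm [-0.27 -0.02  5.02]
turn [ 0.14 -0.2   0.39]
```

View pics/w4.png

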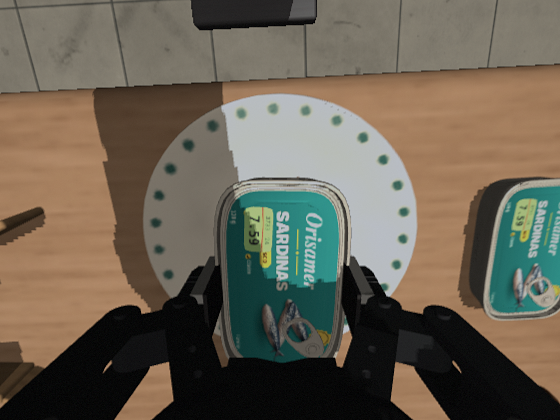

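```bash
python3 -m crank '[[0.5,[-0.2,0,2],[0,0,0]],[0.5,[0,0,1.5],[0,0,0]],[0.5,[0,0,1],[0,0,0]],[0.5,[0,0,0.4],[0,0,0]],[0.5,[0,0,0],[0,0,0]],[-0.7,[0,0,0],[0,0,0]],[-1,[0,0,0],[0,0,0]],[-1,[0,0,0],[0,0,0]],[-1,[0,0,-2],[0,0,0]],[-1,[0,0,-3],[0,0,0]],[-1,[0,0,-4],[0,0,0]],[-1,[0,0,-4],[0,0,0]],[-1,[0,0,0],[0,0,0]],[-1,[0,0,0],[0,0,0]]]'
python3 - <<'E'
from h import *
from go import plan
snap('top','t5.png')
im=cv2.imread('pics/t5.png')
hsv=cv2.cvtColor(im,cv2.COLOR_BGR2HSV)
m=cv2.inRange(hsv,(75,60,60),(100,255,255)); m=cv2.morphologyEx(m,cv2.MORPH_CLOSE,np.ones((7,7)))
for c in cv2.findContours(m,0,2)[0]:
    if cv2.contourArea(c)>100:
        r=cv2.minAreaRect(c); P=np.array([px2w('t5.png',*p,0.026)[:2] for p in cv2.boxPoints(r)])
        e=P[1]-P[0];f_=P[2]-P[1]; L=e if np.hypot(*e)>np.hypot(*f_) else f_
        print('tin',np.round(P.mean(0),4),np.round([np.hypot(*e),np.hypot(*f_)],3),'long',round(np.degrees(np.arctan2(L[1],L[0])),1))
cv2.imwrite('pics/c5.png',cv2.resize(im[165:275,80:300],None,fx=3.6,fy=3.6,interpolation=cv2.INTER_CUBIC))
plan(.53,.232,.08)
E
```

```text
time_s: 11.05
ee_pos: [0.5149, 0.0555, 0.1485]
tcp_rot: [0.001, 0.027, 1.0, 0.0]
wrist_force: [0.0, 0.3, 0.2]
finger_gap: 0.0852
grasp_force: 0.0
tin [0.4996 0.3476] [0.095 0.053] long -6.4
tin [0.5302 0.2322] [0.052 0.096] long -179.7
tin [0.538  0.4554] [0.052 0.093] long -179.1
11.1 [0.5139 0.0553 0.1473] [[-0.999, 0.054, -0.0], [0.054, 0.999, 0.0], [0.0, 0.0, -1.0]] F [-1.1 -0.3 -1. ] gap 0.0851 g 0.0
rack pos [-0.0661  0.2312] shift cm [-0.65 17.73  6.73]
turn [ 0.   -0.02  0.05]
```

View pics/c5.png

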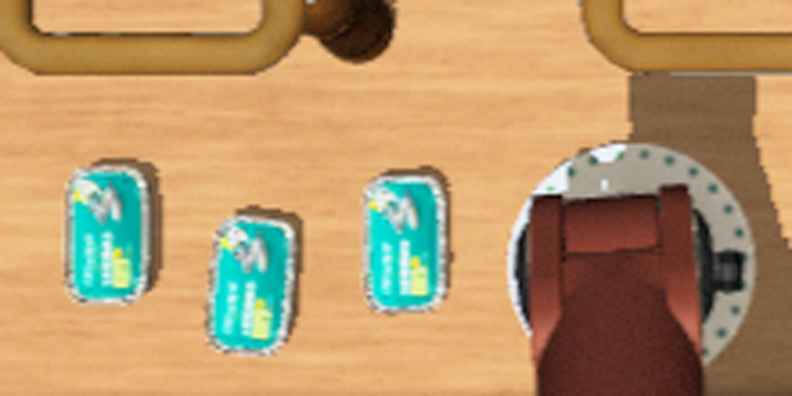

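```bash
python3 -m crank '[[-1,[-0.1,3,0],[0,0,-3]],[-1,[-0.1,3,0],[0,0,0]],[-1,[-0.1,3,0],[0,0,0]],[-1,[0,3,0],[0,0,0]],[-1,[0,3,0],[0,0,0]],[-1,[0,2.8,0],[0,0,0]],[-1,[0,0,0],[0,0,0]],[-1,[0,0,0],[0,0,0]]]'
python3 - <<'E'
from h import *
from go import plan
plan(.53,.232,.006,90)
snap('top','t6.png');snap('wrist','w6.png')
E
```

```text
time_s: 11.9
ee_pos: [0.5181, 0.2331, 0.1455]
tcp_rot: [-0.002, 0.0, 1.0, -0.001]
wrist_force: [-0.6, -0.7, -0.5]
finger_gap: 0.0853
grasp_force: 0.0
11.9 [0.5181 0.2331 0.1455] [[-1.0, 0.0, -0.003], [0.0, 1.0, -0.002], [0.003, -0.002, -1.0]] F [-0.6 -0.7 -0.5] gap 0.0853 g 0.0
rack pos [-0.0717  0.409 ] shift cm [-1.23 -0.09 13.95]
turn [-0.11 -0.2  -0.02]
```

View pics/w6.png

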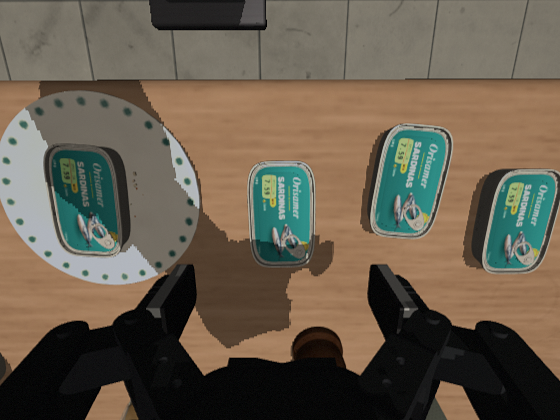

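Run:
```python
from h import *
q=lambda u,v,z,fn='w6.png':np.round(px2w(fn,u,v,z)[:2],4)
print('plate',[q(*p,.018) for p in((0,188),(200,188),(95,91),(105,285))])
print('old',q(88,200,.034),q(45,190,.034),q(128,210,.034),q(80,144,.034),q(100,254,.034))
print('tin0',q(249,215,.026),q(315,215,.026),q(281,161,.026),q(281,267,.026))
print('tin1',q(404,124,.026),q(448,190,.026),q(412,181,.026),q(374,181,.026),q(398,237,.026))
print('mill',q(317,342,.17),q(292,345,.15),q(342,345,.15),q(178,172,.15,'top0.png'))
```

```text
plate [array([ 0.5049, -0.0323]), array([0.5051, 0.1554]), array([0.4204, 0.0731]), array([0.6084, 0.0477])]
old [0.5122 0.059 ] [0.503  0.0227] [0.5216 0.0933] [0.4632 0.0619] [0.5652 0.0599]
tin0 [0.5291 0.2013] [0.5292 0.2629] [0.4789 0.2313] [0.5832 0.231 ]
tin1 [0.4478 0.3358] [0.5054 0.3826] [0.497 0.349] [0.497  0.3149] [0.5513 0.3427]
mill [0.5465 0.2495] [0.5662 0.2381] [0.5662 0.2667] [0.6795 0.2464]
```

```bash
python3 -m crank '[[-1,[-1.3,-0.1,2],[0,0,0]],[-1,[0,0,3],[0,0,0]],[-1,[0,0,3],[0,0,0]],[-1,[0,0,3],[0,0,0]],[-1,[0,0,2],[0,0,0]],[-1,[0,0,0.9],[0,0,0]],[0.5,[0,0,0],[0,0,0]],[0.5,[0,0,0],[0,0,0]],[0.5,[0,0,0],[0,0,0]],[0.5,[0,0,0],[0,0,0]],[0.5,[0,0,0],[0,0,0]]]'
python3 - <<'E'
from h import *
from go import plan
print('mill',px2w('side0.png',257,187,0))
plan(*rack(0,.07),.1)
E
```

```text
time_s: 13.1
ee_pos: [0.5333, 0.2323, 0.0095]
tcp_rot: [0.001, 0.001, 1.0, 0.0]
wrist_force: [-0.5, -0.2, 4.5]
finger_gap: 0.0585
grasp_force: 43.4
mill [0.70959616 0.28430345 0.        ]
13.1 [0.5333 0.2323 0.0095] [[-1.0, 0.002, 0.002], [0.002, 1.0, 0.001], [-0.002, 0.001, -1.0]] F [-0.5 -0.2  4.5] gap 0.0585 g 43.4
rack pos [-0.0566  0.4089] shift cm [ -3.88 -34.14  -9.07]
turn [0.04 0.12 3.03]
```

```bash
python3 -m crank '[[0.5,[0,0,-2],[0,0,0]],[0.5,[0,0,-3],[0,0,0]],[0.5,[0,-1,-3],[0,0,0]],[0.5,[0,-3,0],[0,0,0]],[0.5,[0,-3,0],[0,0,0]],[0.5,[0,-3,0],[0,0,0]],[0.5,[0,-3,0],[0,0,0]],[0.5,[0,-3,0],[0,0,0]],[0.5,[0,-3,0],[0,0,0]],[0.5,[0,-3,0],[0,0,0]],[0.5,[-0.6,-3,0],[0,0,0]],[0.5,[-1.2,-3,0],[0,0,0]],[0.5,[-1.2,-3,0],[0,0,0]],[0.5,[-0.9,-2.5,0],[0,0,3]],[0.5,[0,0,0],[0,0,0]],[0.5,[0,0,0],[0,0,0]]]'
python3 - <<'E'
from h import *
from go import plan
plan(*rack(0,.07),.0095)
snap('wrist','w7.png')
E
```

```text
time_s: 14.7
ee_pos: [0.5703, -0.1033, 0.0882]
tcp_rot: [-0.0, 0.028, 1.0, 0.0]
wrist_force: [-0.0, -0.6, -1.7]
finger_gap: 0.0585
grasp_force: 43.6
14.7 [ 0.5703 -0.1033  0.0882] [[-0.998, 0.056, -0.001], [0.056, 0.998, 0.0], [0.001, 0.0, -1.0]] F [-0.  -0.6 -1.7] gap 0.0585 g 43.6
rack pos [-0.0011  0.0759] shift cm [-0.11 -0.59  7.87]
turn [ 0.01 -0.04 -0.03]
```

View pics/w7.png

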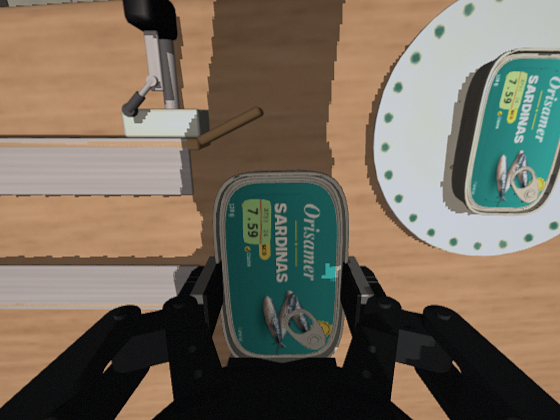

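```bash
python3 -m crank '[[0.5,[-0.35,-0.2,2],[0,0,0]],[0.5,[0,0,2.5],[0,0,0]],[0.5,[0,0,2],[0,0,0]],[0.5,[0,0,1.2],[0,0,0]],[0.5,[0,0,0],[0,0,0]],[0.5,[0,-1,0],[0,0,0]],[0.5,[0,-1.5,0],[0,0,0]],[0.5,[0,-1.5,0],[0,0,0]],[0.5,[0,-1.5,0],[0,0,0]],[0.5,[0,-1.5,0],[0,0,0]],[0.5,[0,-1.5,0],[0,0,0]],[0.5,[0,-1.5,0],[0,0,0]],[0.5,[0,-1.5,0],[0,0,0]],[0.5,[0,-1.5,0],[0,0,0]],[0.5,[0,0,0],[0,0,0]]]'; python3 go.py 0 -0.06 0.0095 r
```

```text
time_s: 16.25
ee_pos: [0.5662, -0.2392, 0.0114]
tcp_rot: [0.0, 0.029, 1.0, -0.002]
wrist_force: [-0.7, 0.0, -1.0]
finger_gap: 0.0585
grasp_force: 44.0
16.25 [ 0.5662 -0.2392  0.0114] [[-0.998, 0.059, -0.0], [0.059, 0.998, -0.003], [-0.0, -0.003, -1.0]] F [-0.7  0.  -1. ] gap 0.0585 g 44.0
rack pos [ 0.0023 -0.0601] shift cm [0.23 0.01 0.19]
turn [-0.17  0.01 -0.22]
```

```bash
python3 -m crank '[[0.5,[0,-1.5,0],[0,0,0]],[0.5,[0,-1.5,0],[0,0,0]],[0.5,[0,-1.5,0],[0,0,0]],[0.5,[0,-1.5,0],[0,0,0]],[0.5,[0,-1.5,0],[0,0,0]],[0.5,[0,-1.5,0.1],[0,0,0]],[-0.65,[0,0,0],[0,0,0]],[-0.65,[0,0,0],[0,0,0]],[-0.65,[0,0,0],[0,0,0]],[-0.65,[0,0,-2],[0,0,0]],[-0.65,[0,0,-3],[0,0,0]],[0,[0.2,2,-2],[0,0,0]],[1,[0,2.5,0],[0,0,0]],[1,[0,2.5,0],[0,0,0]],[1,[0,0,0],[0,0,0]],[1,[0,0,0],[0,0,0]]]'; python3 go.py 0 -0.08 0.009 r
```

```text
time_s: 17.85
ee_pos: [0.5645, -0.2531, 0.0806]
tcp_rot: [0.0, 0.026, 1.0, 0.0]
wrist_force: [-0.6, -0.0, -0.4]
finger_gap: 0.0002
grasp_force: 0.0
17.85 [ 0.5645 -0.2531  0.0806] [[-0.999, 0.051, 0.0], [0.051, 0.999, 0.0], [-0.0, 0.0, -1.0]] F [-0.6 -0.  -0.4] gap 0.0002 g 0.0
rack pos [ 0.0014 -0.074 ] shift cm [ 0.14 -0.6   7.16]
turn [0.03 0.01 0.23]
```

```bash
python3 -m crank '[[1,[0.1,-0.4,2],[0,0,0.2]],[1,[0,0,2.5],[0,0,0]],[1,[0,0,2.5],[0,0,0]],[1,[0,0,0],[0,0,0]],[1,[0,-1,0],[0,0,0]],[1,[0,-1,0],[0,0,0]],[1,[0,-1,0],[0,0,0]],[1,[0,-1,0],[0,0,0]],[1,[0,-1,0],[0,0,0]],[1,[0,0,0],[0,0,0]]]'; python3 go.py 0 -0.135 0.009 r
```

```text
time_s: 18.85
ee_pos: [0.5594, -0.3118, 0.0108]
tcp_rot: [0.0, 0.03, 1.0, -0.001]
wrist_force: [0.3, -0.4, 0.4]
finger_gap: -0.0002
grasp_force: 0.0
18.85 [ 0.5594 -0.3118  0.0108] [[-0.998, 0.061, 0.001], [0.061, 0.998, -0.003], [-0.001, -0.003, -1.0]] F [ 0.3 -0.4  0.4] gap -0.0002 g 0.0
rack pos [-0.0005 -0.1329] shift cm [-0.05 -0.21  0.18]
turn [-0.15  0.06 -0.32]
```

```bash
python3 -m crank '[[1,[0,0.3,-2],[0,0,0]],[1,[0,0,-4],[0,0,0]],[1,[0,0.6,-4],[0,0,0]],[0,[0.6,4,-2],[0,0,0]],[-1,[0.6,4,0],[0,0,0]],[-1,[0.6,4,0],[0,0,0]],[-1,[0.6,4,0],[0,0,0]],[-1,[0.6,4,0],[0,0,0]],[-1,[0.6,4,0],[0,0,0]],[-1,[0.6,4,0],[0,0,0]],[-1,[0.6,4,0],[0,0,0]],[-1,[0.6,4,0],[0,0,0]],[-1,[0.6,4,0],[0,0,0]],[-1,[0.6,4,0],[0,0,0]],[-1,[0.6,4,0],[0,0,0]],[-1,[0.6,4,0],[0,0,0]],[-1,[0.6,4,0],[0,0,0]],[-1,[0.6,4,0],[0,0,0]],[-1,[0.6,4,0],[0,0,3]],[-1,[0,0,0],[0,0,0]]]'
python3 - <<'E'
from h import *
from go import plan
plan(.4996,.3476,.009,83.8)
snap('wrist','w8.png');snap('top','t8.png')
E
```

```text
time_s: 20.85
ee_pos: [0.4985, 0.3538, 0.1301]
tcp_rot: [-0.001, 0.05, 0.999, 0.003]
wrist_force: [-1.1, 0.8, 0.3]
finger_gap: 0.0858
grasp_force: 0.0
20.85 [0.4985 0.3538 0.1301] [[-0.995, 0.099, -0.001], [0.099, 0.995, 0.006], [0.001, 0.006, -1.0]] F [-1.1  0.8  0.3] gap 0.0858 g 0.0
rack pos [-0.098   0.5283] shift cm [-0.19 -0.68 12.11]
turn [ 0.36 -0.09  0.49]
```

View pics/w8.png

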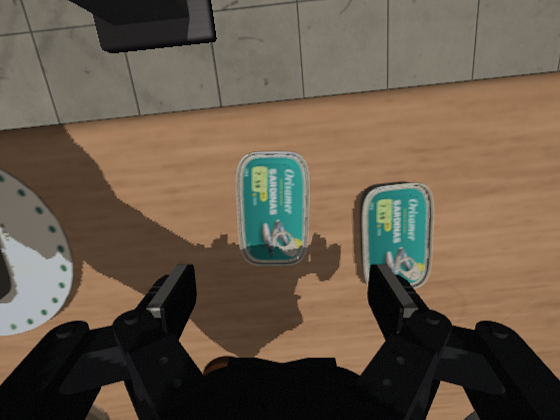

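```bash
python3 - <<'E'
from h import *
q=lambda u,v,z=.026:np.round(px2w('w8.png',u,v,z)[:2],4)
print('tin2',q(238,208),q(308,208),q(273,151),q(273,265)); print('tin3',q(361,235),q(432,235),q(400,183))
E
python3 -m crank '[[-1,[-0.15,-0.65,2],[0,0,0.5]],[-1,[0,0,3],[0,0,0]],[-1,[0,0,3],[0,0,0]],[-1,[0,0,2.5],[0,0,0]],[-1,[0,0,0.8],[0,0,0]],[-1,[0,0,0],[0,0,0]]]'; python3 go.py 0.4996 0.3476 0.009 83.8
```

```text
tin2 [0.4937 0.317 ] [0.4998 0.3776] [0.448  0.3526] [0.5516 0.3413]
tin3 [0.5298 0.4231] [0.5363 0.4867] [0.4854 0.457 ]
time_s: 21.55
ee_pos: [0.5024, 0.336, 0.0164]
tcp_rot: [-0.001, 0.06, 0.998, -0.001]
wrist_force: [0.7, -0.4, 0.4]
finger_gap: 0.0856
grasp_force: 0.0
21.55 [0.5024 0.336  0.0164] [[-0.993, 0.121, -0.002], [0.121, 0.993, -0.003], [0.001, -0.003, -1.0]] F [ 0.7 -0.4  0.4] gap 0.0856 g 0.0
rack pos [-0.0931  0.5108] shift cm [0.41 1.12 0.73]
turn [-0.16 -0.08 -0.74]
```

```bash
python3 -m crank '[[-1,[0.2,1.1,0],[0,0,-0.7]],[-1,[0,0,0.6],[0,0,0]],[-1,[0,0,0],[0,0,0]],[0.5,[0,0,0],[0,0,0]],[0.5,[0,0,0],[0,0,0]],[0.5,[0,0,0],[0,0,0]],[0.5,[0,0,0],[0,0,0]],[0.5,[0,0,0],[0,0,0]]]'; python3 go.py 0.4996 0.3476 0.009 83.8
```

```text
time_s: 22.35
ee_pos: [0.5019, 0.3488, 0.0121]
tcp_rot: [0.0, 0.054, 0.999, -0.0]
wrist_force: [-2.6, -1.1, 5.6]
finger_gap: 0.0584
grasp_force: 42.7
22.35 [0.5019 0.3488 0.0121] [[-0.994, 0.107, 0.0], [0.107, 0.994, -0.0], [-0.0, -0.0, -1.0]] F [-2.6 -1.1  5.6] gap 0.0584 g 42.7
rack pos [-0.0943  0.5236] shift cm [ 0.21 -0.15  0.31]
turn [-0.03  0.02  0.06]
```

```bash
python3 -m crank '[[-1,[0,0,0],[0,0,0]],[-1,[0.2,0,0.4],[0,0,0]],[-1,[0,0,0],[0,0,0]],[0.5,[0,0,0],[0,0,0]],[0.5,[0,0,0],[0,0,0]],[0.5,[0,0,0],[0,0,0]],[0.5,[0,0,0],[0,0,0]],[0.5,[0,0,0],[0,0,0]],[0.5,[0,0,-2],[0,0,0]],[0.5,[0,0,-3],[0,0,0]],[0.5,[0,-1,-3],[0,0,-3]],[0.5,[0,0,0],[0,0,0]]]' 45; python3 go.py 0 0.075 0.09 r
```

```text
time_s: 23.55
ee_pos: [0.5014, 0.3394, 0.0908]
tcp_rot: [0.003, 0.028, 1.0, 0.002]
wrist_force: [0.8, -0.2, -1.0]
finger_gap: 0.0586
grasp_force: 49.3
23.55 [0.5014 0.3394 0.0908] [[-0.998, 0.056, 0.007], [0.056, 0.998, 0.003], [-0.006, 0.003, -1.0]] F [ 0.8 -0.2 -1. ] gap 0.0586 g 49.3
rack pos [-0.0943  0.5141] shift cm [-9.460e+00 -4.391e+01 -1.000e-02]
turn [ 0.2   0.37 -0.03]
```

```bash
python3 -m crank '[[0.5,[-0.6,-3,0],[0.2,0.3,0]],[0.5,[-0.6,-3,0],[0,0,0]],[0.5,[-0.6,-3,0],[0,0,0]],[0.5,[-0.6,-3,0],[0,0,0]],[0.5,[-0.6,-3,0],[0,0,0]],[0.5,[-0.6,-3,0],[0,0,0]],[0.5,[-0.6,-3,0],[0,0,0]],[0.5,[-0.6,-3,0],[0,0,0]],[0.5,[-0.6,-3,0],[0,0,0]],[0.5,[-0.6,-3,0],[0,0,0]],[0.5,[-0.6,-3,0],[0,0,0]],[0.5,[-0.7,-3,0],[0,0,0]],[0.5,[-0.7,-3,0],[0,0,0]],[0.5,[-0.7,-3,0],[0,0,0]],[0.5,[-0.8,-2,0],[0,0,0]],[0.5,[0,0,0],[0,0,0]],[0.5,[0,0,0],[0,0,0]]]'
python3 - <<'E'
from h import *
from go import plan
plan(*rack(0,.07),.0095)
c=snap('wrist','w9.png')
g=[cv2.imread('pics/'+n)[150:380,:] for n in('w7.png','w9.png')]
cv2.imwrite('pics/c9.png',np.vstack(g))
E
```

```text
time_s: 25.25
ee_pos: [0.5686, -0.1045, 0.0869]
tcp_rot: [-0.004, 0.028, 1.0, -0.001]
wrist_force: [0.3, 0.3, -1.9]
finger_gap: 0.0583
grasp_force: 49.3
25.25 [ 0.5686 -0.1045  0.0869] [[-0.998, 0.056, -0.008], [0.056, 0.998, -0.002], [0.008, -0.002, -1.0]] F [ 0.3  0.3 -1.9] gap 0.0583 g 49.3
rack pos [-0.0027  0.0746] shift cm [-0.33 -0.44  7.74]
turn [-0.14 -0.45 -0.03]
```

View pics/c9.png

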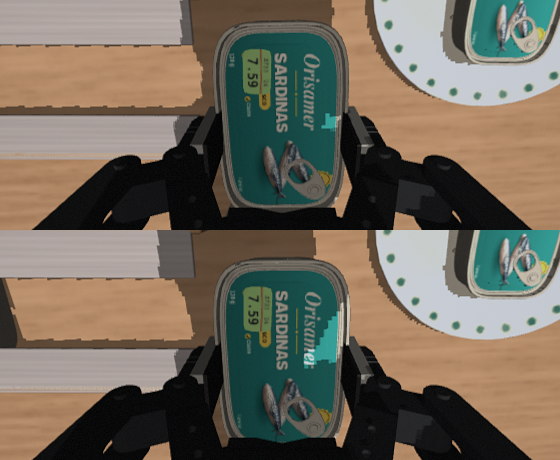

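```bash
python3 -m crank '[[0.5,[-0.15,-0.2,2],[-0.1,-0.4,0]],[0.5,[0,0,2.5],[0,0,0]],[0.5,[0,0,2],[0,0,0]],[0.5,[0,0,1.1],[0,0,0]],[0.5,[0,0,0],[0,0,0]],[0.5,[0,-1,0],[0,0,0]],[0.5,[0,-1.5,0],[0,0,0]],[0.5,[0,-1.5,0],[0,0,0]],[0.5,[0,-1.5,0],[0,0,0]],[0.5,[0,-1.5,0],[0,0,0]],[0.5,[0,-1.5,0],[0,0,0]],[0.5,[0,-1.5,0],[0,0,0]],[0.5,[0,-1.5,0],[0,0,0]],[0.5,[0,0,0],[0,0,0]]]'; python3 go.py 0 -0.09 0.0095 r
```

```text
time_s: 26.7
ee_pos: [0.5638, -0.2265, 0.0125]
tcp_rot: [0.001, 0.03, 1.0, -0.002]
wrist_force: [-0.0, -1.3, -2.2]
finger_gap: 0.0588
grasp_force: 50.2
26.7 [ 0.5638 -0.2265  0.0125] [[-0.998, 0.059, 0.002], [0.059, 0.998, -0.005], [-0.002, -0.005, -1.0]] F [-0.  -1.3 -2.2] gap 0.0588 g 50.2
rack pos [-0.0007 -0.0475] shift cm [-0.09 -4.25  0.32]
turn [-0.28  0.11 -0.24]
```

```bash
python3 -m crank '[[0.5,[0,-1.5,0],[0,0,0]],[0.5,[0,-1.5,0],[0,0,0]],[0.5,[0,-1.2,0.2],[0,0,0]],[0.5,[0,0,0],[0,0,0]],[-0.65,[0,0,0],[0,0,0]],[-0.65,[0,0,0],[0,0,0]],[-0.65,[0,0,0],[0,0,0]],[-0.65,[0,0,-2],[0,0,0]],[-0.65,[0,0,-3],[0,0,0]],[0,[0,2,-2],[0,0,0]],[1,[0,2.5,0],[0,0,0]],[1,[0,2.5,0],[0,0,0]],[1,[0,0,0],[0,0,0]],[1,[0,0,0],[0,0,0]]]'; python3 go.py 0 -0.02 0.009 r
```

```text
time_s: 28.1
ee_pos: [0.5664, -0.1929, 0.0807]
tcp_rot: [0.001, 0.026, 1.0, -0.001]
wrist_force: [0.6, -0.6, -1.1]
finger_gap: 0.0002
grasp_force: 0.0
28.1 [ 0.5664 -0.1929  0.0807] [[-0.999, 0.052, 0.002], [0.052, 0.999, -0.002], [-0.002, -0.002, -1.0]] F [ 0.6 -0.6 -1.1] gap 0.0002 g 0.0
rack pos [-0.     -0.0137] shift cm [ 0.01 -0.61  7.18]
turn [-0.11  0.12  0.19]
```

```bash
python3 -m crank '[[1,[0,-0.3,2],[0,0,0.2]],[1,[0,0,2.5],[0,0,0]],[1,[0,0,2.5],[0,0,0]],[1,[0,0,0],[0,0,0]],[1,[0,-1,0],[0,0,0]],[1,[0,-1,0],[0,0,0]],[1,[0,-1,0],[0,0,0]],[1,[0,-1,0],[0,0,0]],[1,[0,-1,0],[0,0,0]],[1,[0,-0.5,0],[0,0,0]],[1,[0,0,0],[0,0,0]]]'; python3 go.py 0 -0.072 0.009 r; python3 -c "
from h import *
snap('wrist','w10.png')"
```

```text
time_s: 29.2
ee_pos: [0.5628, -0.2533, 0.0108]
tcp_rot: [0.001, 0.03, 1.0, -0.001]
wrist_force: [-1.1, -0.2, 0.2]
finger_gap: 0.0001
grasp_force: 0.0
29.2 [ 0.5628 -0.2533  0.0108] [[-0.998, 0.059, 0.002], [0.059, 0.998, -0.003], [-0.002, -0.003, -1.0]] F [-1.1 -0.2  0.2] gap 0.0001 g 0.0
rack pos [-0.0003 -0.0743] shift cm [-0.03  0.23  0.18]
turn [-0.16  0.14 -0.22]
```

View pics/w10.png

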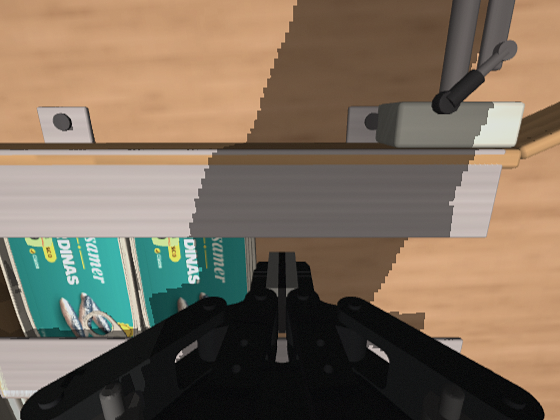

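```bash
python3 -m crank '[[1,[0,0.3,-2],[0,0,0]],[1,[0,0,-4],[0,0,0]],[1,[0,0.6,-4],[0,0,0]],[0,[0.3,4,-2],[0,0,0]],[-1,[0.4,4,0],[0,0,0]],[-1,[0.4,4,0],[0,0,0]],[-1,[0.4,4,0],[0,0,0]],[-1,[0.4,4,0],[0,0,0]],[-1,[0.4,4,0],[0,0,0]],[-1,[0.4,4,0],[0,0,0]],[-1,[0.4,4,0],[0,0,0]],[-1,[0.4,4,0],[0,0,0]],[-1,[0.4,4,0],[0,0,0]],[-1,[0.4,4,0],[0,0,0]],[-1,[0.4,4,0],[0,0,0]],[-1,[0.4,4,0],[0,0,0]],[-1,[0.4,4,0],[0,0,0]],[-1,[0.4,4,0],[0,0,0]],[-1,[0.4,4,0],[0,0,0]],[-1,[0,0,0],[0,0,-3]]]'
cat > tins.py <<'E'
from h import *
import sys
def tins(fn,z=.026):
    im=cv2.imread('pics/'+fn); hsv=cv2.cvtColor(im,cv2.COLOR_BGR2HSV)
    m=cv2.inRange(hsv,(75,60,40),(100,255,255)); m=cv2.morphologyEx(m,cv2.MORPH_CLOSE,np.ones((9,9)))
    for c in cv2.findContours(m,0,2)[0]:
        if cv2.contourArea(c)>100:
            r=cv2.minAreaRect(c); P=np.array([px2w(fn,*p,z)[:2] for p in cv2.boxPoints(r)])
            e=P[1]-P[0];g=P[2]-P[1]; L=e if np.hypot(*e)>np.hypot(*g) else g
            print(fn,'tin',np.round(P.mean(0),4),np.round(torack(P.mean(0)),4),np.round([np.hypot(*e),np.hypot(*g)],3),'long',round(np.degrees(np.arctan2(L[1],L[0])),1))
E
python3 - <<'E'
from tins import *
from go import plan
plan(.537,.455,.009,90)
for n in('top','wrist'): snap(n,n+'11.png'); tins(n+'11.png')
print('tin2 mouth edge',torack(px2w('w10.png',256,265,.026)))
E
```

```text
time_s: 31.25
ee_pos: [0.5337, 0.4084, 0.1284]
tcp_rot: [0.0, -0.003, 1.0, 0.002]
wrist_force: [0.5, 0.7, 0.4]
finger_gap: 0.0852
grasp_force: 0.0
31.25 [0.5337 0.4084 0.1284] [[-1.0, -0.006, 0.0], [-0.006, 1.0, 0.004], [-0.0, 0.004, -1.0]] F [0.5 0.7 0.4] gap 0.0852 g 0.0
rack pos [-0.0659  0.5848] shift cm [-0.36  4.61 11.96]
turn [0.21 0.01 0.34]
top11.png tin [0.5012 0.4494] [-0.1006  0.6239] [0.046 0.027] long -44.6
top11.png tin [0.5153 0.0559] [-0.0648  0.2318] [0.096 0.054] long -4.5
top11.png tin [0.572  0.4492] [-0.0299  0.6277] [0.029 0.049] long -134.8
top11.png tin [ 0.5591 -0.3267] [ 1.000e-04 -1.478e-01] [0.111 0.055] long -90.2
wrist11.png tin [0.5379 0.4561] [-0.0643  0.6326] [0.094 0.049] long -179.5
tin2 mouth edge [-0.00964869 -0.0860809 ]
```

```bash
python3 -m crank '[[-1,[-0.2,2.5,0],[0,0,0]],[-1,[-0.15,2.1,1],[0,0,0.2]],[-1,[0,0,3],[0,0,0]],[-1,[0,0,3],[0,0,0]],[-1,[0,0,2],[0,0,0]],[-1,[0,0,0],[0,0,0]],[-1,[0,0,0],[0,0,0]]]'; python3 go.py 0.5375 0.4555 0.009 90
```

```text
time_s: 32.05
ee_pos: [0.5423, 0.4441, 0.0393]
tcp_rot: [0.001, 0.006, 1.0, -0.002]
wrist_force: [0.5, -0.5, 0.4]
finger_gap: 0.0854
grasp_force: 0.0
32.05 [0.5423 0.4441 0.0393] [[-1.0, 0.011, 0.002], [0.011, 1.0, -0.003], [-0.002, -0.003, -1.0]] F [ 0.5 -0.5  0.4] gap 0.0854 g 0.0
rack pos [-0.0593  0.6209] shift cm [0.5  1.15 3.03]
turn [-0.19  0.13 -0.66]
```

```bash
python3 -m crank '[[-1,[0.5,1.15,0],[-0.1,0.1,-0.6]],[-1,[0,0,1.5],[0,0,0]],[-1,[0,0,1.5],[0,0,0]],[-1,[0,0,0],[0,0,0]],[0.5,[0,0,0],[0,0,0]],[0.5,[0,0,0],[0,0,0]],[0.5,[0,0,0],[0,0,0]],[0.5,[0,0,0],[0,0,0]],[0.5,[0,0,0],[0,0,0]]]'; python3 go.py 0.5375 0.4555 0.009 90
```

```text
time_s: 32.95
ee_pos: [0.5369, 0.4574, 0.0098]
tcp_rot: [0.001, -0.001, 1.0, 0.0]
wrist_force: [0.7, 0.1, 1.2]
finger_gap: 0.0585
grasp_force: 48.6
32.95 [0.5369 0.4574 0.0098] [[-1.0, -0.001, 0.001], [-0.001, 1.0, 0.001], [-0.001, 0.001, -1.0]] F [0.7 0.1 1.2] gap 0.0585 g 48.6
rack pos [-0.0654  0.6339] shift cm [-0.06 -0.19  0.08]
turn [0.03 0.06 0.07]
```

```bash
python3 -m crank '[[0.5,[0,0,-2],[0,0,0]],[0.5,[0,0,-3],[0,0,0]],[0.5,[0,-1,-3],[0,0,0]],[0.5,[0,-3.6,0],[0,0,0]],[0.5,[0,-3.6,0],[0,0,0]],[0.5,[0,-3.6,0],[0,0,0]],[0.5,[0,-3.6,0],[0,0,0]],[0.5,[0,-3.6,0],[0,0,0]],[0.5,[0,-3.6,0],[0,0,0]],[0.5,[0,-3.6,0],[0,0,0]],[0.5,[0,-3.6,0],[0,0,0]],[0.5,[0,-3.6,0],[0,0,0]],[0.5,[0,-3.6,0],[0,0,0]],[0.5,[0,-3.6,0],[0,0,0]],[0.5,[-0.6,-3.6,0],[0,0,0]],[0.5,[-0.9,-3.6,0],[0,0,0]],[0.5,[-0.9,-3.6,0],[0,0,0]],[0.5,[-0.8,-3.6,0],[0,0,3]],[0.5,[0,0,0],[0,0,0]],[0.5,[0,0,0],[0,0,0]]]'
python3 - <<'E'
from tins import *
from go import plan
plan(*rack(0,.07),.0095)
snap('wrist','wrist12.png')
# rim near-end row of the held tin: compare with w7, w9
for n in('w7.png','w9.png','wrist12.png'):
    h=cv2.cvtColor(cv2.imread('pics/'+n),cv2.COLOR_BGR2HSV); m=cv2.inRange(h,(75,60,40),(100,255,255))[:,225:345]
    c=max(cv2.findContours(m,0,2)[0],key=cv2.contourArea); print(n,cv2.boundingRect(c))
E
```

```text
time_s: 34.95
ee_pos: [0.5686, -0.094, 0.0889]
tcp_rot: [-0.0, 0.027, 1.0, -0.0]
wrist_force: [-0.9, 1.1, -1.4]
finger_gap: 0.0588
grasp_force: 48.9
34.95 [ 0.5686 -0.094   0.0889] [[-0.999, 0.054, -0.001], [0.054, 0.999, -0.0], [0.001, -0.0, -1.0]] F [-0.9  1.1 -1.4] gap 0.0588 g 48.9
rack pos [-0.0033  0.0851] shift cm [-0.33 -1.5   7.94]
turn [-0.02 -0.06  0.08]
w7.png (0, 182, 112, 173)
w9.png (1, 191, 112, 172)
wrist12.png (1, 191, 111, 170)
```

```bash
python3 -m crank '[[0.5,[-0.2,-1,2],[0,0,0]],[0.5,[0,0,2.5],[0,0,0]],[0.5,[0,0,2.2],[0,0,0]],[0.5,[0,0,1.2],[0,0,0]],[0.5,[0,0,0],[0,0,0]],[0.5,[0,-1,0],[0,0,0]],[0.5,[0,-1.5,0],[0,0,0]],[0.5,[0,-1.5,0],[0,0,0]],[0.5,[0,-1.5,0],[0,0,0]],[0.5,[0,-1.5,0],[0,0,0]],[0.5,[0,-1.5,0],[0,0,0]],[0.5,[0,-1.5,0],[0,0,0]],[0.5,[0,0,0],[0,0,0]]]'; python3 go.py 0 -0.03 0.0095 r
```

```text
time_s: 36.3
ee_pos: [0.5647, -0.2072, 0.0102]
tcp_rot: [-0.0, 0.028, 1.0, -0.001]
wrist_force: [-0.2, -0.5, -1.6]
finger_gap: 0.0587
grasp_force: 50.1
36.3 [ 0.5647 -0.2072  0.0102] [[-0.998, 0.056, -0.0], [0.056, 0.998, -0.003], [0.0, -0.003, -1.0]] F [-0.2 -0.5 -1.6] gap 0.0587 g 50.1
rack pos [-0.001  -0.0281] shift cm [-0.1  -0.18  0.07]
turn [-0.17 -0.01 -0.05]
```

```bash
python3 -m crank '[[-0.65,[0,0,0],[0,0,0]],[-0.65,[0,0,0],[0,0,0]],[-0.65,[0,0,0],[0,0,0]],[-0.65,[0,0,-2],[0,0,0]],[-0.65,[0,0,-3],[0,0,0]],[0,[0,2,-2],[0,0,0]],[1,[0,2.5,0],[0,0,0]],[1,[0,2.2,0],[0,0,0]],[1,[0,0,0],[0,0,0]],[1,[0,0,0],[0,0,0]]]'; python3 go.py 0 0.04 0.009 r
```

```text
time_s: 37.3
ee_pos: [0.569, -0.1349, 0.0804]
tcp_rot: [-0.0, 0.024, 1.0, -0.0]
wrist_force: [-0.9, 0.0, 0.3]
finger_gap: 0.0002
grasp_force: 0.0
37.3 [ 0.569  -0.1349  0.0804] [[-0.999, 0.049, -0.0], [0.049, 0.999, -0.0], [0.0, -0.0, -1.0]] F [-0.9  0.   0.3] gap 0.0002 g 0.0
rack pos [-0.0006  0.0443] shift cm [-0.06 -0.43  7.14]
turn [-0.01  0.    0.38]
```

```bash
python3 -m crank '[[1,[-0.05,-0.2,2],[0,0,0.3]],[1,[0,0,2.5],[0,0,0]],[1,[0,0,2.5],[0,0,0]],[1,[0,0,0],[0,0,0]],[1,[0,-1,0],[0,0,0]],[1,[0,-1,0],[0,0,0]],[1,[0,-1,0],[0,0,0]],[1,[0,-1,0],[0,0,0]],[1,[0,-0.8,0],[0,0,0]],[1,[0,-0.5,0],[0,0,0]],[1,[0,0,0],[0,0,0]]]'; python3 go.py 0 -0.011 0.009 r
```

```text
time_s: 38.4
ee_pos: [0.5662, -0.1923, 0.0104]
tcp_rot: [0.0, 0.029, 1.0, -0.001]
wrist_force: [-0.2, 0.6, -1.3]
finger_gap: -0.0001
grasp_force: 0.0
38.4 [ 0.5662 -0.1923  0.0104] [[-0.998, 0.058, 0.0], [0.058, 0.998, -0.001], [-0.0, -0.001, -1.0]] F [-0.2  0.6 -1.3] gap -0.0001 g 0.0
rack pos [-0.0003 -0.0132] shift cm [-0.03  0.22  0.14]
turn [-0.07  0.02 -0.14]
```

```bash
python3 -m crank '[[1,[0,0.2,-2],[0,0,0]],[1,[0,0,-4],[0,0,0]],[0.2,[0,0,-4],[0,0,0]],[0.2,[3,0.2,0],[0,0,0]],[0.2,[3,0.2,0],[0,0,0]],[0.2,[3,0.3,0],[0,0,0]],[0.2,[3,0.3,0],[0,0,0]],[0.2,[1.8,0.1,0],[0,0,0]],[0.2,[0,0,0],[0,0,0]],[0.2,[0,0,0],[0,0,0]]]'
python3 - <<'E'
from tins import *
from go import plan
plan(*rack(-.138,.001),.0215)
for n in('top','wrist'): snap(n,n+'13.png'); tins(n+'13.png')
a=cv2.imread('pics/wrist13.png');b=cv2.imread('pics/top13.png')
b=cv2.resize(b[170:275,210:450],(560,245)); cv2.imwrite('pics/c13.png',np.vstack([a[:350],b]))
E
```

```text
time_s: 39.4
ee_pos: [0.4301, -0.1705, 0.1105]
tcp_rot: [0.001, 0.028, 1.0, -0.0]
wrist_force: [0.5, -0.2, -0.9]
finger_gap: 0.0343
grasp_force: 0.0
39.4 [ 0.4301 -0.1705  0.1105] [[-0.998, 0.056, 0.001], [0.056, 0.998, -0.001], [-0.001, -0.001, -1.0]] F [ 0.5 -0.2 -0.9] gap 0.0343 g 0.0
rack pos [-0.1374  0.0011] shift cm [ 0.07 -0.    8.9 ]
turn [-0.05  0.07 -0.07]
top13.png tin [0.5153 0.0559] [-0.0648  0.2318] [0.096 0.054] long -4.5
top13.png tin [ 0.5607 -0.2957] [-1.000e-04 -1.167e-01] [0.054 0.175] long -93.0
wrist13.png tin [ 0.5579 -0.2146] [-0.0073 -0.0359] [0.011 0.025] long -5.2
wrist13.png tin [ 0.5534 -0.3652] [-0.0035 -0.1865] [0.043 0.033] long 86.9
wrist13.png tin [0.5185 0.0488] [-0.0611  0.2249] [0.041 0.099] long 12.6
```

View pics/c13.png

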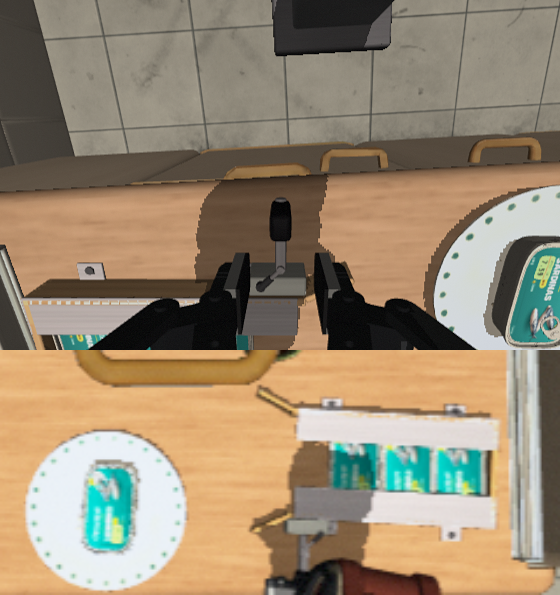

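```bash
python3 -m crank '[[0.2,[0.1,0,2.5],[0,0,0]],[0.2,[0,0,3],[0,0,0]],[0.2,[0,0,2.3],[0,0,0]],[0.2,[0,0,1],[0,0,0]],[1,[0,0,0],[0,0,0]],[1,[0,0,0],[0,0,0]],[1,[0,0,0],[0,0,0]],[1,[0,0,0],[0,0,0]],[1,[0,0,0],[0,0,0]],[1,[-0.5,0,0],[0,0,0]],[1,[-0.5,0,0],[0,0,0]],[1,[-0.5,0,0],[0,0,0]],[1,[-0.5,0,0],[0,0,0]],[1,[-0.5,0,0],[0,0,0]],[1,[-0.5,0,0],[0,0,0]],[1,[-0.4,0,0],[0,0,0]],[1,[0,0,0],[0,0,0]],[1,[0,0,0],[0,0,0]]]' 50; python3 go.py -0.106 0.001 0.0215 r
```

```text
time_s: 41.3
ee_pos: [0.4605, -0.1731, 0.0218]
tcp_rot: [-0.002, 0.029, 1.0, -0.001]
wrist_force: [-1.8, -5.1, -15.4]
finger_gap: 0.0152
grasp_force: 50.9
41.3 [ 0.4605 -0.1731  0.0218] [[-0.998, 0.058, -0.004], [0.058, 0.998, -0.001], [0.004, -0.001, -1.0]] F [ -1.8  -5.1 -15.4] gap 0.0152 g 50.9
rack pos [-1.069e-01  1.000e-04] shift cm [-0.09  0.09  0.03]
turn [-0.07 -0.2  -0.15]
```

```bash
python3 -m crank '[[1,[-0.3,0,0],[0,0,0]],[1,[0,0,0],[0,0,0]],[0.2,[0,0,0],[0,0,0]],[0.2,[0,0,0],[0,0,0]],[0.2,[0,0,0],[0,0,0]],[0.2,[0,0,-2],[0,0,0]],[0.2,[0,0,-4],[0,0,0]],[0.2,[0,0,-4],[0,0,0]],[0.2,[-1,4,-2],[0,0,0]],[0.2,[-1,4,0],[0,0,0]],[0.2,[0,4,0],[0,0,0]],[0.2,[0,4,0],[0,0,0]],[0.2,[0,4,0],[0,0,0]],[0.2,[0,4,0],[0,0,0]],[0.2,[0,4,0],[0,0,0]],[0.2,[0,0,0],[0,0,0]],[0.2,[0,0,0],[0,0,0]]]'
python3 - <<'E'
from tins import *
st(); snap('top','top14.png'); tins('top14.png')
a,b=[cv2.imread('pics/'+n).astype(int) for n in('top0.png','top14.png')]
for n,i in(('start',a),('now',b)):
    g=i[235:270,325:352].max(2); v,u=np.nonzero(g<60); print(n,'knob dark px',len(u),u.mean()+325,v.mean()+235,(v.min()+235,v.max()+235))
E
```

```text
time_s: 43.0
ee_pos: [0.501, 0.1083, 0.1429]
tcp_rot: [0.001, 0.026, 1.0, 0.0]
wrist_force: [-0.2, -1.5, -0.6]
finger_gap: 0.0341
grasp_force: 0.0
43.0 [0.501  0.1083 0.1429] [[-0.999, 0.052, 0.001], [0.052, 0.999, 0.001], [-0.001, 0.001, -1.0]] F [-0.2 -1.5 -0.6] gap 0.0341 g 0.0
top14.png tin [0.5157 0.0547] [-0.0643  0.2306] [0.096 0.052] long -0.1
top14.png tin [ 0.5606 -0.2954] [-0.0002 -0.1164] [0.054 0.176] long -93.1
start knob dark px 36 339.75 255.77777777777777 (np.int64(253), np.int64(260))
now knob dark px 32 339.65625 255.75 (np.int64(253), np.int64(260))
```

The knob is back where it was at the start, all three tins lie behind the bolt, and the old tin is on the plate.

```bash
python3 -c "
from workcell import workorder
print(workorder.sign_off())"
```

```text
the job is handed in; nothing more can be done
None
```

I finished the job and handed it in at about 43 s: in the last camera check the old tin lay in the middle of the plate, all three new tins lay behind the bolt, and the knob was fully home. The sign-off returned no verdict.

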